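Zero the gauge and squeeze up the bench clamp

TASK

Turn the knurled bezel of the dial on the bench clamp until the bold zero mark of its scale lies under the needle. Then, without pushing the jaw or the wooden block by hand, pump the two squeeze levers until the jaw has pushed the block against the spring pad and the needle has gone half way round the dial, never letting it go three quarters of the way, which would crush the work. Finish while still holding the levers squeezed with the needle at half way (letting go loses the pressure), and leave the jar, can and spanner alone.

Things in the scene. Friction and masses are not known exactly. Their poses are not given: they have to be found in the camera images.
- clamp: grey bench clamp fixed to the bench; place and yaw vary. Origin: centre of its foot, on the bench. Its y runs along the toothed bar from levers (-y) to dial (+y); x points away from the robot at yaw 0. Bed 70 wide, 355 long, top 12 mm above the bench. Dial block 56 x 58 mm, top 70 high, at y = +139. Lever housing y -170 to -90, 55 high. Only the dial (92) and levers (114) are higher than 70 mm.
- bezel_top (a point): centre of the top of the dial's knurled round bezel, 92 mm above the bench, at clamp x = 0, y = +139. The bezel is an aluminium cup, diameter 52 mm, 18 mm high (74 to 92 mm above the bench); grip it across its diameter from above and twist. The white scale inside turns with it, the needle does not.
- bezel (a joint): angle of bezel and scale in rad, growing clockwise seen from above; 0 = the bold zero mark (also marked on the rim) is under the resting needle. It starts 0.5 to 1.3 clockwise of that, so turn it counter-clockwise. Range -0.6 to 1.9; friction 0.03 N m, stays where it is left.
- needle (a joint): angle of the needle in rad, clockwise from above; 0 at rest, when it points along the clamp's +x (away from the robot). Half way round is 3.14, three quarters is 4.71. It follows the pad: 0.45 rad per mm, 7 mm of pad travel is half way round.
- pad (a joint): how far the spring pad is pushed in, m; 0 to 0.014. Its spring gives 0.9 N per mm. The pad is a 40 x 36 mm plate on the dial block's front; its face stands at clamp y = +88 at rest, 34 mm above the bench.
- jaw (a joint): travel of the sliding jaw towards the pad, m. Its face (46 wide, 13 to 59 mm above the bench) is at clamp y = -25 mm plus this. Range 0 to 0.075, starts at 0.008 to 0.025. Its 3 N of friction holds it where it is while nothing presses on it; against the pad's spring it slides back to 2 to 3.5 mm of pad travel when the levers are let go. The levers drive it forwards only.
- lever_front (a joint): squeeze of the levers in rad: 0 = released (a spring spreads them), 0.25 = fully squeezed. The two are geared together and share this angle; pressing either moves both. A full squeeze drives the jaw about 20 mm through a ratchet with 5 mm teeth (the first 5 mm of jaw travel or less are lost until a tooth is caught); on release the pawl clicks back and the jaw stays.
- lever_front_bar (a point): middle of the rubber cross bar (14 mm diameter, 44 long along clamp x) at the top of the front lever, nearer the jaw. The bars are 105 mm above the bench at clamp x = 0; released they measure 65 mm over their outsides (middle at clamp y = -130), fully squeezed 35. Take both between the fingers from above, fingers along clamp y; squeezing takes under 20 N.
- lever_rear_bar (a point): the same point on the rear lever, the one farther from the jaw.
- wood_block: brown wooden block standing on the clamp's bed between jaw and pad: 58 mm along clamp y, 30 along x, 42 high; origin at the centre of its underside. 2 to 12 mm short of the pad and 15 mm or more from the jaw at the start.
- glass_jar: glass jar with putty, 66 mm wide, 95 high, behind the clamp; origin at the centre of its underside. Leave alone.
- nail_can: tin can of nails, 71 mm wide, 81 high, behind the clamp; origin at the centre of its underside. Leave alone.
- spanner: flat double open-ended spanner, 167 mm long, 7 thick, lying left of the clamp; origin at the centre of its underside. Leave alone.
There are look-alikes about, which are no part of the job. Of the things like the wood_block, leave any that is turquoise or white; of the rest the larger one is meant.

How it is judged:
By the outcome, as a careful person would: the job done as asked, in the order asked, and still so for the second after the job is handed in, while the arm keeps its last pose, push and grip.
It also fails if it takes over 48 s, if anything falls off the work surface, if the arm or the gripper's body presses on something with over 40 N, if the wrist force passes 120 N, or if a joint passes its speed limit or range.

ROBOT

A 6-joint arm with a two-finger parallel gripper is mounted at the origin on a cart in front of the work surface, level with it; the furniture and walls round the work are solid. World frame = base frame: x ahead of the robot, y to its left, z up, the work surface at z = 0. Lengths are in mm, angles in rad, forces in N, time in s.
With the tool pointing down it reaches from about 375 to 900 mm from the base axis. Payload 3.1 kg.
Tool frame: the origin (TCP) lies between the finger pads; the fingertips stand 22 mm ahead of it and the grasp point (between the pads) lies 3 mm ahead of it (tip_reach is the distance from the TCP to the fingertips, in mm); z points along the fingers, y is the line along which they close (so a half turn about z gives the same grasp; the last joint's range is limited). The gripper opens to 85 mm and grips with 20 to 120 N. Pads are 22 mm wide; open, the fingers measure 114 mm over their backs; the gripper's body (76 mm by 85 mm) begins 54 mm behind the grasp point. The pads swing forward as they close: fully open they stand 13 mm farther back than shut.
Start: joints at [-0.178, 0.527, 1.433, -0, 1.181, -0.178], TCP at [624.977, 0.034, 229.91] pointing down, gripper open.
Joint ranges: [-3.08, 3.08], [-0.75, 2.2], [0.22, 2.44], [-1.43, 4.57], [0, 2.65], [-2.85, 2.85]. Speed limits (rad/s): [2.79, 2.79, 3.14, 3.14, 3.14, 3.14].

INTERFACE

Orientations are given as a unit quaternion [x, y, z, w].
In Python, from rig import observe, grab_frame, close_job, tip_reach gives the robot as it stands. The module is installed in compiled form; this text tells all that it offers.
- The arm moves only by the tool servo_tool, never from a script. Its argument "targets" is a list of rows, each a list of 7 numbers: the turn, a rotation vector about the world's x, y, z as a fraction of full scale, then the shift along the world's x, y, z as a fraction of full scale, then the opening, from 0 (shut) to 1 (fully open). A call has exactly 10 rows; each row is the pose to reach, as a shift and turn from the pose commanded when the call began; what a row does not reach only later rows make up. Full scale, the value 1, is 250 mm for a shift and 90 degrees for a turn. A row lasts 1/8 s, in which the tool goes at most 62.5 mm and 10.7 degrees, less where a joint would pass 70% of its speed; a pose out of reach is approached as far as the arm can. A call with a number of a shift or a turn outside -1 to 1 is refused whole. A call with a gripper value outside its range is refused whole. The fingers move at their own pace and stop on an object; the grip force is fixed at half the most. Time passes only in rows, so rows that repeat a pose let the fingers close, or fill a call up. It gives the time, the measured TCP pose, the force, the opening and the grip force at its end, in the units of the state.
- observe(): the state, without advancing time (a new reading comes with each control period).
- grab_frame(name): name is "scene" or "side" or "wrist"; returns a dict with "image" (400x640x3 uint8, blue, green, red), "intrinsics" (3x3 intrinsics, pixels), "k1" (the pictures are not rectified: a ray, as slopes to the right and down, at radius r is drawn at 1 + k1 r^2 times it, then the intrinsics apply), "position" and "rotation" of the camera in the world. Camera axes: x right, y down, z forward; pixel columns grow to the right and rows downward; lengths in mm; the calibration is good to about 2 mm. A picture is of the moment at which its call begins. There is no depth.
- close_job(): hands the job in; it is judged then, once.
The state is a dict: "time_s": time; "joint_pos": joint angles; "qd": joint speeds; "joint_torque": joint torques, N m; "eef_pos": TCP position; "eef_rot": TCP orientation; "contact_force": force on the tool from outside, world axes, zero at the start; "ft_torque": the same for the moment, N m; "finger_gap": finger opening in mm; "finger_force": force on a finger pad.
Only numpy, scipy, OpenCV 4.12 (cv2) and the standard library are available. Lean on these libraries where they do the work, as an engineer would, in place of code of your own. Each camera call takes 0.05 s, during which the arm holds its last target. There are 200 camera calls.

## Working session

There is one attempt and no reset: what is moved stays moved. The work goes in short steps, Python scripts to look and compute and a tool call to move; the robot and the scene stay as the last step left them, time stands still between calls to the robot, and variables do not carry over. Pictures are saved under pics/ and viewed, at most 10 in all, crops included, and the job is handed in when it is done.

Besides the shell and the picture viewer there is one more tool, called after "Call:" as name([rows], argument=value, ...), one row to a line, values as JSON. servo_tool: Moves the arm, as the interface text tells. Its arguments: {"type":"object","properties":{"targets":{"type":"array"}},"required":["targets"]}

```bash
mkdir -p pics; cat > h.py <<'E'
import numpy as np, cv2, pickle
from rig import observe, grab_frame
def grab(name, tag):
    f=grab_frame(name); cv2.imwrite(f'pics/{tag}.png',f['image']); pickle.dump(f,open(f'pics/{tag}.pkl','wb')); return f
def load(tag): return pickle.load(open(f'pics/{tag}.pkl','rb'))
def ray(f,uv):
    K=np.array(f['intrinsics']);d=cv2.undistortPoints(np.array([[uv]],float),K,np.array([f['k1'],0,0,0,0.]))[0,0]
    R=np.array(f['rotation']); R=R if R.shape==(3,3) else None
    return np.array(f['position'],float), R@np.array([d[0],d[1],1.])
def plane(f,uv,z):
    p,d=ray(f,uv); return p+d*(z-p[2])/d[2]
def tri(obs):
    A=np.zeros((3,3));b=np.zeros(3)
    for f,uv in obs:
        p,d=ray(f,uv);d=d/np.linalg.norm(d);M=np.eye(3)-np.outer(d,d);A+=M;b+=M@p
    return np.linalg.solve(A,b)
def proj(f,P):
    R=np.array(f['rotation']);c=R.T@(np.array(P,float)-f['position'])
    return cv2.projectPoints(c[None],np.zeros(3),np.zeros(3),np.array(f['intrinsics']),np.array([f['k1'],0,0,0,0.]))[0][0,0]
E
python3 - <<'E'
from h import *
a=grab('scene','s0');b=grab('side','d0');c=grab('wrist','w0')
for f in(a,b,c):print(f['position'],np.array(f['rotation']).round(3).tolist(),f['intrinsics'],f['k1'])
cv2.imwrite('pics/m0.png',cv2.resize(np.vstack([np.hstack([a['image'],b['image']]),np.hstack([c['image'],c['image']*0])]),(800,500),interpolation=cv2.INTER_AREA))
print(observe())
E
```

```text
[127.81245282 932.23700517 684.9813465 ] [-0.237, 0.844, -0.46, 0.143] [[418.20555938   0.         320.35128354]
 [  0.         418.20555938 197.92663025]
 [  0.           0.           1.        ]] -0.03049719643720391
[ 107.16955714 -677.02290518  600.31105679] [0.815, -0.242, 0.136, -0.509] [[390.60379159   0.         312.60750028]
 [  0.         390.60379159 195.14575331]
 [  0.           0.           1.        ]] -0.06996241510804617
[625.74762848  74.46825324 372.62847518] [0.989, -0.0, -0.001, 0.148] [[295.63669787   0.         322.79044268]
 [  0.         295.63669787 199.44893499]
 [  0.           0.           1.        ]] 0.014052907255344355
{'time_s': 0.15, 'joint_pos': array([-1.78513109e-01,  5.28298692e-01,  1.43357866e+00,  1.82393825e-05,
        1.18139126e+00, -1.78473600e-01]), 'qd': array([ 8.19666349e-04, -2.64887123e-03, -1.96231367e-03,  2.64344140e-04,
       -1.08921476e-03,  9.34289991e-05]), 'joint_torque': array([ 1.17890530e-03, -4.42742836e+01, -1.78276026e+01, -2.15643640e-04,
        5.61750654e-03, -9.84718270e-06]), 'eef_pos': array([6.24467846e+02, 1.22400743e-01, 2.29139436e+02]), 'eef_rot': array([ 7.07122954e-01,  7.07090111e-01, -4.70995986e-04, -6.93142241e-04]), 'contact_force': array([0.12781328, 0.38290562, 0.53424831]), 'ft_torque': array([-0.01168886, -0.01649118, -0.02289468]), 'finger_force': 0.0, 'finger_gap': 85.35433003917097}
```

View pics/s0.png

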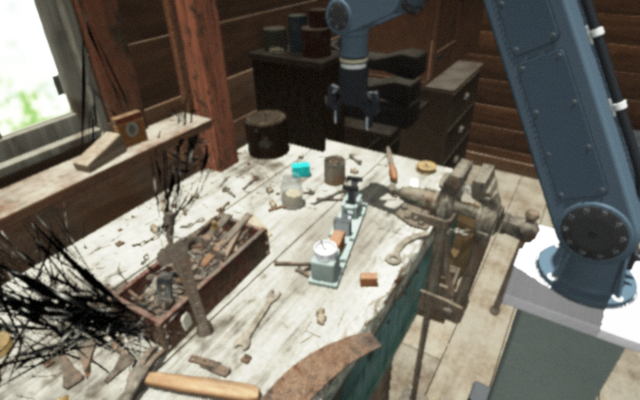

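View pics/d0.png

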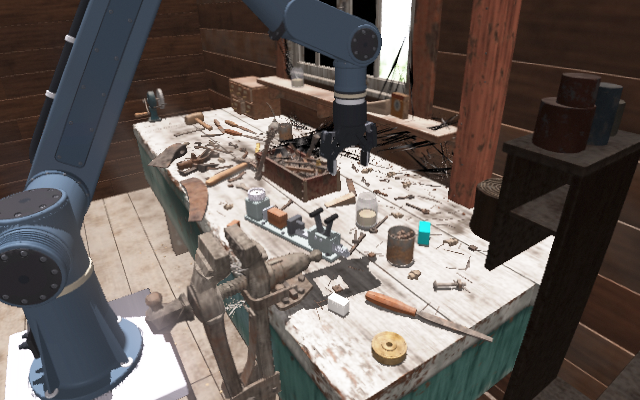

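Scene view: dial at about (325,247), levers at (353,183). Blocks: brown in the clamp (338,237), smaller brown on the bench (369,280), turquoise (301,170) and white (337,305 in the side view). The brown one standing on the bed fits. I'll confirm it in an enlarged crop.

```bash
python3 - <<'E'
from h import *
a=load('s0')['image'][165:295,275:395];b=load('d0')['image'][175:275,225:385]
A=cv2.resize(a,None,fx=4,fy=4,interpolation=cv2.INTER_CUBIC)[:, :];B=cv2.resize(b,None,fx=3,fy=3,interpolation=cv2.INTER_CUBIC)
A=cv2.resize(a,(300,325),interpolation=cv2.INTER_CUBIC); B=cv2.resize(b,(500,312),interpolation=cv2.INTER_CUBIC)
im=np.zeros((325,800,3),np.uint8);im[:,:300]=A;im[:312,300:]=B
cv2.imwrite('pics/c0.png',im)
E
```

```text
(no output)
```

View pics/c0.png

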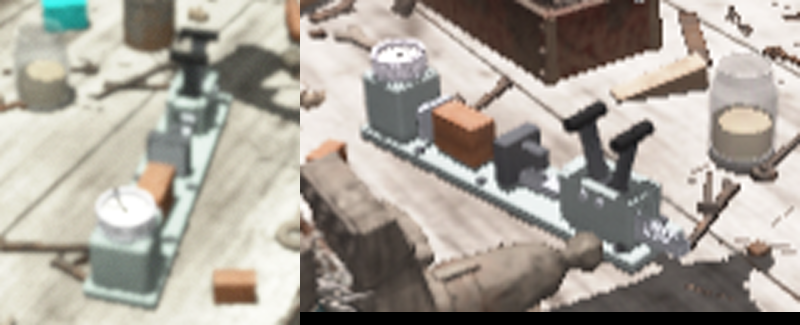

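The crop confirms it: the larger brown block stands on the clamp bed between jaw and pad. The small brown one lies on the bench.

```bash
python3 - <<'E'
from h import *
a=load('s0');b=load('d0')
B=tri([(a,(325.4,247.4)),(b,(256.4,192.3))]);F=tri([(a,(352.6,187.8)),(b,(316.2,212.1))]);R=tri([(a,(353.8,179.4)),(b,(331.2,218.8))])
print(B,F,R)
M=(F+R)/2;d=(B-M)[:2];print(np.linalg.norm(d),'expect269; clamp +y dir deg',np.degrees(np.arctan2(d[1],d[0])))
w=load('w0');print(proj(w,B),proj(w,M))
E
```

```text
Traceback (most recent call last):
  File "h.py", line 15, in tri
    p,d=ray(f,uv);d=d/np.linalg.norm(d);M=np.eye(3)-np.outer(d,d);A+=M;b+=M@p
        ~~~^^^^^^
  File "h.py", line 9, in ray
    return np.array(f['position'],float), R@np.array([d[0],d[1],1.])
                                          ~^~~~~~~~~~~~~~~~~~~~~~~~~
ValueError: matmul: Input operand 0 does not have enough dimensions (has 0, gufunc core with signature (n?,k),(k,m?)->(n?,m?) requires 1)
```

View pics/w0.png

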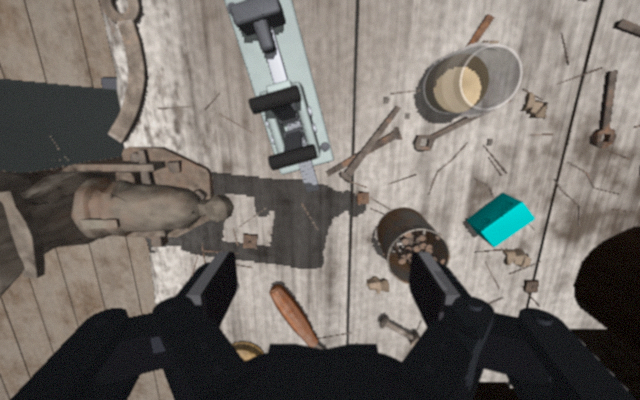

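The wrist view shows the front bar at (274,98) and the rear bar at (292,157). The jar is at (475,85) and the can at (410,245).

```bash
python3 - <<'E'
s=open('h.py').read()
s=s.replace("R=np.array(f['rotation']); R=R if R.shape==(3,3) else None","R=rot(f)").replace("R=np.array(f['rotation']);c","R=rot(f);c")
s=s.replace("def ray","from scipy.spatial.transform import Rotation\ndef rot(f): return Rotation.from_quat(f['rotation']).as_matrix()\ndef ray")
open('h.py','w').write(s)
E
python3 - <<'E'
from h import *
a=load('s0');b=load('d0');w=load('w0')
B=tri([(a,(325.4,247.4)),(b,(256.4,192.3))])
F=tri([(a,(352.6,187.8)),(b,(316.2,212.1)),(w,(274,98))]);R=tri([(a,(353.8,179.4)),(b,(331.2,218.8)),(w,(292,157))])
print(B,F,R)
M=(F+R)/2;d=(B-M)[:2];print(M,np.linalg.norm(d),'expect269; yaw deg',np.degrees(np.arctan2(d[1],d[0]))-90)
print(proj(w,F),proj(w,R))
J=tri([(a,(293,205)),(b,(367,228))]);print('jar',J)
E
```

```text
[516.79107983 314.8672276   88.61203649] [580.09765839  81.24961989 104.75262551] [596.54538783  33.3991431  102.32996173]
[588.32152311  57.3243815  103.54129362] 267.2918290791439 expect269; yaw deg 15.522203385555827
[270.20192872 100.21778736] [291.4866173  155.58607236]
jar [768.3105148   92.32418391 -10.15203732]
```

Call:
servo_tool([
  [0, 0, 0, -0.06, 0.14, 0, 1],
  [0, 0, 0, -0.12, 0.28, 0, 1],
  [0, 0, 0, -0.18, 0.42, 0, 1],
  [0, 0, 0, -0.24, 0.56, 0, 1],
  [0, 0, 0, -0.3, 0.7, 0, 1],
  [0, 0, 0, -0.36, 0.84, 0, 1],
  [0, 0, 0, -0.43, 0.96, 0, 1],
  [0, 0, 0, -0.43, 0.96, 0, 1],
  [0, 0, 0, -0.43, 0.96, 0, 1],
  [0, 0, 0, -0.43, 0.96, 0, 1],
])

```text
time_s: 1.4
eef_pos: [518.2, 239.1, 229.9]
eef_rot: [0.708, 0.707, 0.0, 0.0]
contact_force: [-0.8, 0.8, -0.4]
finger_gap: 85.4
finger_force: 0.0
```

```bash
python3 - <<'E'
from h import *
w=grab('wrist','w1');u,v=proj(w,(516.8,314.9,92)).round().astype(int);print(u,v,w['position'])
import rig;print(rig.tip_reach if not callable(rig.tip_reach) else rig.tip_reach())
x0,y0=u-75,max(v-75,0);c=w['image'][y0:y0+150,x0:x0+150];print(x0,y0)
cv2.imwrite('pics/c1.png',cv2.resize(c,None,fx=4,fy=4,interpolation=cv2.INTER_CUBIC))
E
```

```text
320 107 [519.3689031  313.49227668 373.39907195]
22.0
245 32
```

View pics/c1.png

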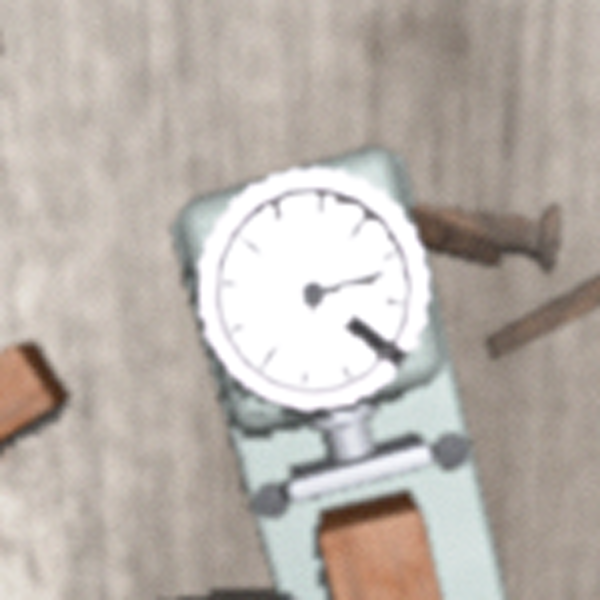

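The bezel fills the crop, centre about (315,291), i.e. full pixel (323.8,104.8). The needle runs from the hub (313,293) to (380,275). The bold zero mark runs from (353,320) to (405,358), clockwise of the needle.

```bash
python3 - <<'E'
from h import *
w=load('w1');a=load('s0');b=load('d0')
g=w['image'][32:182,245:395]
# bezel outline: bright blob
m=(g.min(2)>225).astype(np.uint8);c,_=cv2.findContours(m,0,1);c=max(c,key=cv2.contourArea);print('fit',cv2.fitEllipse(cv2.convexHull(c)))
q=lambda x,y:(245+(x+.5)/4-.5,32+(y+.5)/4-.5)
P=lambda x,y,z:plane(w,q(x,y),z)[:2]
print('bezel tri',tri([(a,(325.4,247.4)),(b,(256.4,192.3)),(w,q(315,291))]),'plane92',P(315,291,92))
h=P(313,293,86)
# needle by centroid of dark pixels: use hand points
an=lambda p:np.degrees(np.arctan2(*(p-h)[::-1]))
print(h,'needle',an(P(380,275,86)),'mark',an(P(353,320,86)),an(P(405,358,88)),np.linalg.norm(P(405,358,92)-h))
E
```

```text
fit ((78.01842498779297, 71.38545989990234), (57.62836837768555, 59.99961471557617), 173.675537109375)
bezel tri [518.01606021 315.96691608  88.31115636] plane92 [519.9627687  316.88112918]
[519.51235067 316.5154025 ] needle 14.176895455344669 mark -32.80044774663796 -34.05057266682695 25.521417052199535
```

Call:
servo_tool([
  [0, 0, 0, 0.003, 0.15, 0, 1],
  [0, 0, 0, 0.006, 0.308, 0, 1],
  [0, 0, 0, 0.006, 0.308, -0.12, 1],
  [0, 0, 0, 0.006, 0.308, -0.24, 1],
  [0, 0, 0, 0.006, 0.308, -0.35, 1],
  [0, 0, 0, 0.006, 0.308, -0.43, 1],
  [0, 0, 0, 0.006, 0.308, -0.49, 1],
  [0, 0, 0, 0.006, 0.308, -0.52, 1],
  [0, 0, 0, 0.006, 0.308, -0.532, 1],
  [0, 0, 0, 0.006, 0.308, -0.532, 0.8],
])

```text
time_s: 2.7
eef_pos: [519.4, 317.1, 97.3]
eef_rot: [0.707, 0.707, 0.0, 0.0]
contact_force: [-0.2, -0.6, 0.3]
finger_gap: 69.7
finger_force: 0.0
```

Call:
servo_tool([
  [0, 0, 0, 0, 0, 0, 0.6],
  [0, 0, 0, 0, 0, 0, 0.5],
  [0, 0, 0, 0, 0, 0, 0.4],
  [0, 0, 0, 0, 0, 0, 0.4],
  [0, 0, 0.08, 0, 0, 0, 0.4],
  [0, 0, 0.16, 0, 0, 0, 0.4],
  [0, 0, 0.24, 0, 0, 0, 0.4],
  [0, 0, 0.32, 0, 0, 0, 0.4],
  [0, 0, 0.4, 0, 0, 0, 0.4],
  [0, 0, 0.4, 0, 0, 0, 0.4],
])

```text
time_s: 3.95
eef_pos: [519.0, 317.0, 96.9]
eef_rot: [0.455, 0.891, -0.0, -0.0]
contact_force: [-0.0, 0.0, 0.6]
finger_gap: 34.6
finger_force: 0.0
```

The fingers closed to 34.6 mm without gripping, so they missed the bezel. I'll look.

```bash
python3 - <<'E'
from h import *
w=grab('wrist','w2');s=grab('scene','s2');d=grab('side','d2')
print(observe()['finger_gap'],observe()['finger_force'])
im=np.zeros((400,800,3),np.uint8);im[:250,:400]=cv2.resize(w['image'],(400,250),interpolation=cv2.INTER_AREA)
im[:400,400:]=cv2.resize(s['image'][190:290,275:375],(400,400),interpolation=cv2.INTER_CUBIC)
im[250:,:400]=cv2.resize(d['image'][150:225,170:370],(400,150),interpolation=cv2.INTER_CUBIC)
cv2.imwrite('pics/c2.png',im)
E
```

```text
34.387008945609864 0.0
```

View pics/c2.png

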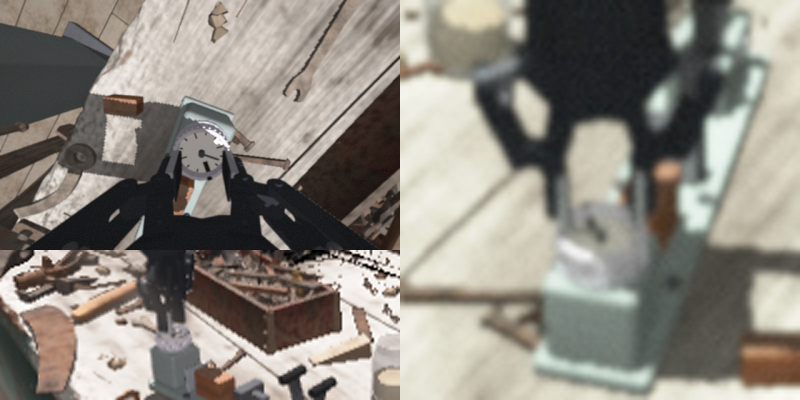

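```bash
python3 - <<'E'
from h import *
w=load('w2');s=load('s2');d=load('d2');o=observe();R=Rotation.from_quat(o['eef_rot']).as_matrix();p=o['eef_pos'];print(p,R.round(2).tolist())
for n,f in(('w',w),('s',s),('d',d)):
    print(n,'dial',proj(f,(519,317,92)).round(1),'tips',[proj(f,p+R@np.array([0,y,22])).round(1) for y in(-17,17)])
c=w['image'][130:330,220:420];cs=s['image'][200:275,290:365]
im=np.hstack([cv2.resize(c,(400,400),interpolation=cv2.INTER_CUBIC),cv2.resize(cs,(400,400),interpolation=cv2.INTER_CUBIC)])
cv2.imwrite('pics/c3.png',im)
E
```

```text
[518.97905833 317.03875738  96.89468171] [[-0.59, 0.81, -0.0], [0.81, 0.59, -0.0], [0.0, -0.0, -1.0]]
w dial [322.1 248.2] tips [array([294.2, 235.5]), array([350.1, 235.4])]
s dial [324.2 246.6] tips [array([331.9, 252.1]), array([316.8, 253. ])]
d dial [256.8 190.7] tips [array([254.5, 198.2]), array([260. , 193.4])]
```

View pics/c3.png

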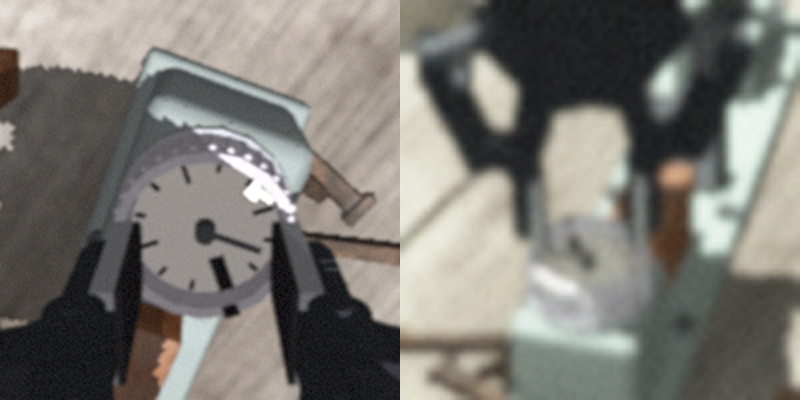

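```bash
python3 - <<'E'
from h import *
w=load('w2');s=load('s2');o=observe();R=Rotation.from_quat(o['eef_rot']).as_matrix();p=o['eef_pos']
for r in(22,15,10,5,0,-5,-10):
    print(r,[proj(w,p+R@np.array([0,y,r])).round(1).tolist() for y in(-17,17)],[proj(s,p+R@np.array([0,y,r])).round(1).tolist() for y in(-17,17)])
E
```

```text
22 [[294.2, 235.5], [350.1, 235.4]] [[331.9, 252.1], [316.8, 253.0]]
15 [[293.1, 240.4], [351.2, 240.3]] [[331.8, 249.7], [316.7, 250.6]]
10 [[292.3, 244.1], [352.0, 244.1]] [[331.8, 248.0], [316.7, 248.9]]
5 [[291.4, 248.1], [352.8, 248.1]] [[331.8, 246.2], [316.6, 247.1]]
0 [[290.5, 252.3], [353.7, 252.3]] [[331.8, 244.5], [316.6, 245.4]]
-5 [[289.5, 256.8], [354.7, 256.7]] [[331.8, 242.7], [316.5, 243.6]]
-10 [[288.4, 261.5], [355.7, 261.5]] [[331.8, 240.9], [316.4, 241.8]]
```

The fingertips stand above the bezel (about z 97), so this pose doesn't reach far enough down. I'll open, go 14 mm lower and close again.

Call:
servo_tool([
  [0, 0, 0, 0, 0, 0, 0.85],
  [0, 0, 0, 0, 0, 0, 0.85],
  [0, 0, 0, 0, 0, 0, 0.85],
  [0, 0, 0, 0, 0, -0.02, 0.85],
  [0, 0, 0, 0, 0, -0.04, 0.85],
  [0, 0, 0, 0, 0, -0.056, 0.85],
  [0, 0, 0, 0, 0, -0.056, 0.7],
  [0, 0, 0, 0, 0, -0.056, 0.6],
  [0, 0, 0, 0, 0, -0.056, 0.5],
  [0, 0, 0, 0, 0, -0.056, 0.5],
])

```text
time_s: 5.35
eef_pos: [518.7, 316.8, 83.5]
eef_rot: [0.454, 0.891, -0.0, -0.0]
contact_force: [-1.7, -1.6, 5.4]
finger_gap: 47.9
finger_force: 61.2
```

Something is gripped, but the 47.9 mm gap suggests the very edge of the rim. I'll regrip 5 mm lower.

Call:
servo_tool([
  [0, 0, 0, 0, 0, 0, 0.8],
  [0, 0, 0, 0, 0, 0, 0.8],
  [0, 0, 0, 0, 0, 0, 0.8],
  [0, 0, 0, 0, 0, -0.01, 0.8],
  [0, 0, 0, 0, 0, -0.02, 0.8],
  [0, 0, 0, 0, 0, -0.02, 0.7],
  [0, 0, 0, 0, 0, -0.02, 0.5],
  [0, 0, 0, 0, 0, -0.02, 0.5],
  [0, 0, 0, 0, 0, -0.02, 0.5],
  [0, 0, 0, 0, 0, -0.02, 0.5],
])

```text
time_s: 6.6
eef_pos: [518.7, 316.9, 78.4]
eef_rot: [0.454, 0.891, -0.0, -0.0]
contact_force: [-2.0, -1.2, 5.4]
finger_gap: 49.0
finger_force: 61.7
```

Call:
servo_tool([
  [0, 0, 0.07, 0, 0, 0, 0.5],
  [0, 0, 0.14, 0, 0, 0, 0.5],
  [0, 0, 0.21, 0, 0, 0, 0.5],
  [0, 0, 0.28, 0, 0, 0, 0.5],
  [0, 0, 0.35, 0, 0, 0, 0.5],
  [0, 0, 0.42, 0, 0, 0, 0.5],
  [0, 0, 0.48, 0, 0, 0, 0.5],
  [0, 0, 0.53, 0, 0, 0, 0.5],
  [0, 0, 0.53, 0, 0, 0, 0.5],
  [0, 0, 0.53, 0, 0, 0, 0.5],
])

```text
time_s: 7.85
eef_pos: [518.9, 317.2, 78.4]
eef_rot: [0.055, 0.998, 0.0, 0.0]
contact_force: [-2.1, -0.7, 4.8]
finger_gap: 48.9
finger_force: 61.9
```

```bash
python3 - <<'E'
from h import *
w=grab('wrist','w3');o=observe();print(o['eef_pos'],o['ft_torque'],o['joint_pos'])
u,v=proj(w,(519,317,86));print(u,v)
c=w['image'][int(v)-60:int(v)+60,int(u)-60:int(u)+60];print(int(u)-60,int(v)-60)
cv2.imwrite('pics/c4.png',cv2.resize(c,None,fx=5,fy=5,interpolation=cv2.INTER_CUBIC))
E
```

```text
[518.89928696 317.17676045  78.37891145] [-0.1273968   0.33763323  0.02367025] [ 3.65061854e-01  7.04952238e-01  1.59274536e+00  1.10586117e-04
  8.43728343e-01 -1.09612236e+00]
323.88969071945144 259.51547830306504
263 199
```

View pics/c4.png

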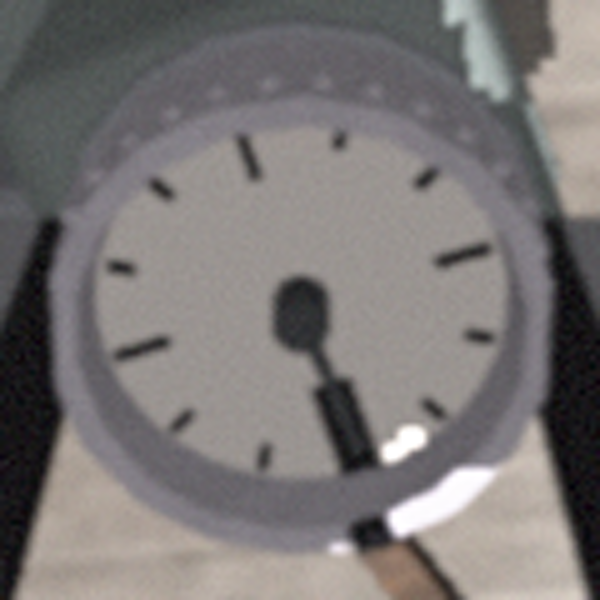

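The bold mark (330,383)-(358,468) lies over the needle line from the hub (301,313). I'll measure the residual, allowing for parallax between needle and scale.

```bash
python3 - <<'E'
from h import *
w=load('w3');q=lambda p:(263+(p[0]+.5)/5-.5,199+(p[1]+.5)/5-.5)
def ang(f,p,z,q):
    a,b=[plane(f,q(t),z)[:2] for t in p];return np.degrees(np.arctan2(*(b-a)[::-1]))
print('LR majors',ang(w,[(118,355),(488,247)],84,q), 'top->mark',ang(w,[(241,138),(360,470)],84,q))
print('left',ang(w,[(165,343),(118,355)],84,q),'right',ang(w,[(438,262),(488,247)],84,q),'mark',ang(w,[(330,383),(358,468)],84,q))
print('needle',ang(w,[(301,313),(320,360)],86.5,q),ang(w,[(301,313),(330,376)],86.5,q))
# needle in w1: threshold around
for tag,rad in(('w1',(7,17)),('w2',(7,17)),('w0',None)):
    if rad is None: continue
    f=load(tag);g=cv2.cvtColor(f['image'],cv2.COLOR_BGR2GRAY).astype(float)
    hub=None
    # sample polar on z=86.5 plane; hub from dark blob
    c0=proj(f,(519,317,86.5));Y,X=np.mgrid[int(c0[1])-6:int(c0[1])+7,int(c0[0])-6:int(c0[0])+7]
    wt=np.clip(130-g[Y,X],0,None);hu=(X*wt).sum()/wt.sum(),(Y*wt).sum()/wt.sum();H=plane(f,hu,86.5)
    th=np.radians(np.arange(-10,45,.5));I=[]
    for t in th:
        I.append(np.mean([cv2.getRectSubPix(g.astype(np.float32),(1,1),tuple(map(float,proj(f,H+r*np.array([np.cos(t),np.sin(t),0])))))[0,0] for r in np.arange(6.,14,.5)]))
    I=np.array(I);k=I.argmin();wt=np.clip(np.median(I)-I-5,0,None)*(abs(np.arange(len(I))-k)<16);print(tag,H,'needle',np.degrees(th[k]),np.degrees((th*wt).sum()/wt.sum()))
E
```

```text
LR majors 101.65694452728681 top->mark 11.47927319073038
left -80.49827654497278 right 102.16852184750589 mark 10.161529630085743
needle 13.557544997809623 16.057954031041895
w1 [519.48331135 316.53760899  86.5       ] needle 13.5 13.64049691631801
w2 [519.38618983 316.71107714  86.5       ] needle 11.0 10.923435704821674
```

Call:
servo_tool([
  [0, 0, 0.022, 0, 0, 0, 0.5],
  [0, 0, 0.022, 0, 0, 0, 0.5],
  [0, 0, 0.022, 0, 0, 0, 1],
  [0, 0, 0.022, 0, 0, 0, 1],
  [0, 0, 0.022, 0, 0, 0, 1],
  [0, 0, 0.022, 0, 0, 0.15, 1],
  [0, 0, 0.022, 0, 0, 0.35, 1],
  [0, 0, 0.022, 0.14, 0, 0.55, 1],
  [0, 0, 0.022, 0.28, 0, 0.6, 1],
  [0, 0, 0.022, 0.28, 0, 0.6, 1],
])

```text
time_s: 9.15
eef_pos: [592.4, 317.0, 229.9]
eef_rot: [0.038, 0.999, 0.001, 0.003]
contact_force: [0.2, -0.5, -0.4]
finger_gap: 85.7
finger_force: 0.0
```

```bash
python3 - <<'E'
from h import *
w=grab('wrist','w4');u,v=proj(w,(519,317,86));print(u,v,w['position'])
x0,y0=int(u)-50,max(int(v)-50,0);print(x0,y0)
cv2.imwrite('pics/c5.png',cv2.resize(w['image'][y0:y0+100,x0:x0+100],None,fx=6,fy=6,interpolation=cv2.INTER_CUBIC))
E
```

```text
316.9504579953922 108.19886774032246 [517.58992478 321.60999473 372.98199755]
266 58
```

View pics/c5.png

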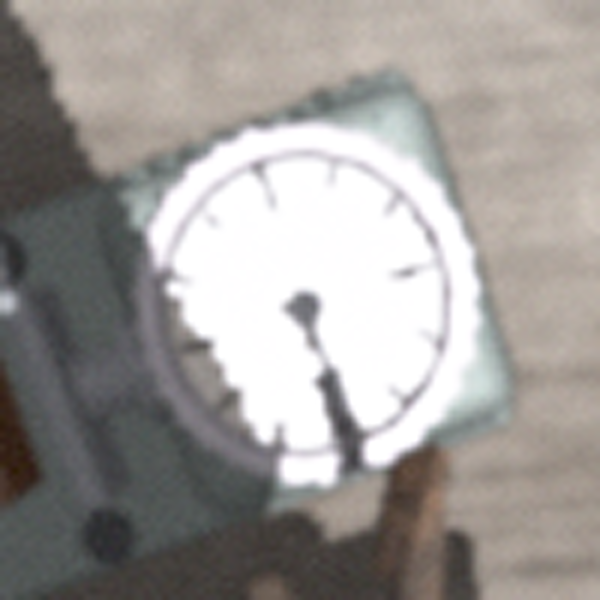

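Near-vertical view: hub (304,307), needle towards (322,358), bold mark (328,375)-(352,468). They coincide within about 2°, so the zero is set. On to the levers.

Call:
servo_tool([
  [0, 0, 0.05, 0, -0.12, 0, 1],
  [0, 0, 0.1, 0, -0.25, 0, 1],
  [0, 0, 0.15, 0, -0.4, 0, 1],
  [0, 0, 0.2, 0, -0.55, 0, 1],
  [0, 0, 0.213, 0, -0.7, 0, 1],
  [0, 0, 0.213, 0, -0.83, 0, 1],
  [0, 0, 0.213, 0, -0.9, 0, 1],
  [0, 0, 0.213, 0, -0.9, 0, 1],
  [0, 0, 0.213, 0, -0.9, 0, 1],
  [0, 0, 0.213, 0, -0.9, 0, 1],
])

```text
time_s: 10.45
eef_pos: [588.8, 93.3, 227.8]
eef_rot: [-0.13, 0.992, 0.0, -0.0]
contact_force: [0.2, -0.8, 0.4]
finger_gap: 85.3
finger_force: 0.0
```

```bash
python3 - <<'E'
from h import *
w=grab('wrist','w5');o=observe();print(o['eef_pos'],o['eef_rot'],w['position'])
im=w['image'];hsv=cv2.cvtColor(im,cv2.COLOR_BGR2HSV)
print('F',proj(w,(580,81,105)),'R',proj(w,(596.5,33.4,105)))
m=(im.max(2)<62).astype(np.uint8);m[320:]=0
c,_=cv2.findContours(m,0,1)
for k in c:
    if 150<cv2.contourArea(k)<4000:
        r=cv2.minAreaRect(k);print([np.round(x,1) for x in r],plane(w,r[0],105).round(1))
s=grab('scene','s5');d=grab('side','d5')
cv2.imwrite('pics/c6.png',np.hstack([cv2.resize(im,(480,300)),cv2.resize(s['image'][200:275,290:370],(320,300),interpolation=cv2.INTER_CUBIC)]))
E
```

```text
[588.84554894  93.17346793 227.86091358] [-1.29984832e-01  9.91515975e-01  1.19366765e-04 -1.83231474e-05] [517.18251331  72.9035044  371.39773374]
F [313.39282402 179.29992879] R [259.19254696 183.21555438]
[array([ 23., 308.]), array([46., 22.]), np.float64(-0.0)] [ 791.4 -177.5  105. ]
[array([171.5, 310.5]), array([ 57.5, 158.9]), np.float64(65.4)] [756.7 -28.9 105. ]
[array([139.5, 266.3]), array([50.1, 49.4]), np.float64(43.5)] [712.  -65.8 105. ]
[array([165.5, 234. ]), array([54.7, 45.4]), np.float64(41.3)] [669.9 -44.5 105. ]
[array([271.2, 183.1]), array([48.4, 40.3]), np.float64(86.6)] [593.5  44.1 105. ]
[array([307.3, 182.3]), array([24.7, 47.1]), np.float64(1.8)] [584.2  76.3 105. ]
[array([423.2, 164.8]), array([ 9.6, 26.1]), np.float64(4.8)] [541.3 174.2 105. ]
[array([377.4, 160.4]), array([17. , 40.5]), np.float64(49.9)] [548.1 132.7 105. ]
[array([508.3, 179.7]), array([26. , 71.8]), np.float64(3.2)] [534.4 254.5 105. ]
[array([520.1,  75.5]), array([34.5, 13.5]), np.float64(86.4)] [450.7 224.9 105. ]
[array([ 7.1, 14. ]), array([10.6, 28.6]), np.float64(13.4)] [ 513.9 -180.9  105. ]
```

View pics/c6.png

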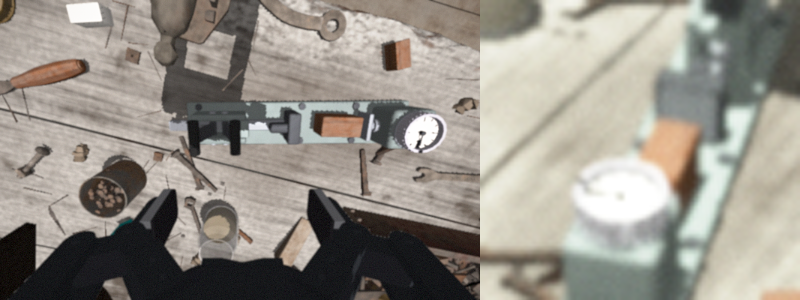

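Bars at about (260,183) and (313,183) in the wrist picture agree with the estimate, and the block still stands between jaw and pad. My picture views are used up, so from here I read the needle numerically. Going down over the levers.

Call:
servo_tool([
  [0, 0, 0, 0, -0.14, 0, 1],
  [0, 0, 0, 0, -0.14, -0.12, 1],
  [0, 0, 0, 0, -0.14, -0.26, 1],
  [0, 0, 0, 0, -0.14, -0.38, 1],
  [0, 0, 0, 0, -0.14, -0.47, 1],
  [0, 0, 0, 0, -0.14, -0.52, 1],
  [0, 0, 0, 0, -0.14, -0.544, 1],
  [0, 0, 0, 0, -0.14, -0.544, 1],
  [0, 0, 0, 0, -0.14, -0.544, 0.85],
  [0, 0, 0, 0, -0.14, -0.544, 0.75],
])

```text
time_s: 11.85
eef_pos: [589.4, 57.5, 92.8]
eef_rot: [-0.129, 0.992, 0.0, 0.001]
contact_force: [0.1, 2.3, 1.1]
finger_gap: 63.8
finger_force: 1.2
```

```bash
cat > nd.py <<'E'
from h import *
import sys
def prof(f,C,z=86.5):
    g=cv2.cvtColor(f['image'],cv2.COLOR_BGR2GRAY).astype(np.float32);th=np.arange(0,360,6.)
    return th,np.array([np.mean([cv2.getRectSubPix(g,(1,1),tuple(map(float,proj(f,C+r*np.array([np.cos(np.radians(t)),np.sin(np.radians(t)),0])))))[0,0] for r in np.arange(7.,14.1,.7)]) for t in th])
def show(n,f,C=np.array([519.3,316.8,86.5])):
    th,I=prof(f,C); phi=(14.5-th)%360   # needle angle clockwise from clamp +x, deg
    k=np.argsort(phi); phi,I=phi[k],I[k]; D=np.median(I)-I
    print(n,'med',np.median(I).round(),'darkest(deg:drop)',[(int(phi[i]),int(D[i])) for i in np.argsort(-D)[:7]])
if __name__=='__main__':
    t=sys.argv[1]
    for n in('scene','side'): show(n,grab(n,n[0]+n[1]+t))
    print({k:observe()[k] for k in('time_s','finger_gap','finger_force','contact_force')})
E
python3 - <<'E'
from nd import *
for t in('s0','d0','s5','d5'): show(t,load(t))
E
python3 nd.py 6
```

```text
s0 med 255.0 darkest(deg:drop) [(50, 27), (56, 22), (44, 21), (62, 13), (38, 13), (32, 8), (68, 6)]
d0 med 245.0 darkest(deg:drop) [(68, 12), (74, 12), (62, 10), (284, 10), (308, 10), (80, 9), (302, 8)]
s5 med 255.0 darkest(deg:drop) [(350, 14), (356, 13), (2, 10), (344, 9), (8, 6), (338, 5), (14, 3)]
d5 med 247.0 darkest(deg:drop) [(350, 76), (344, 76), (338, 69), (356, 69), (332, 58), (2, 55), (326, 47)]
scene med 255.0 darkest(deg:drop) [(350, 14), (356, 13), (2, 10), (344, 9), (8, 6), (338, 5), (14, 4)]
side med 247.0 darkest(deg:drop) [(350, 76), (344, 75), (338, 69), (356, 69), (332, 58), (2, 54), (326, 46)]
{'time_s': 11.95, 'finger_gap': 64.15438042090227, 'finger_force': 1.2653733417391777, 'contact_force': array([-1.21928253,  3.37426694,  1.037175  ])}
```

Call:
servo_tool([
  [0, 0, 0, 0, 0, 0, 0.7],
  [0, 0, 0, 0, 0, 0, 0.62],
  [0, 0, 0, 0, 0, 0, 0.54],
  [0, 0, 0, 0, 0, 0, 0.47],
  [0, 0, 0, 0, 0, 0, 0.42],
  [0, 0, 0, 0, 0, 0, 0.4],
  [0, 0, 0, 0, 0, 0, 0.4],
  [0, 0, 0, 0, 0, 0, 0.4],
  [0, 0, 0, 0, 0, 0, 0.4],
  [0, 0, 0, 0, 0, 0, 0.4],
])

```text
time_s: 13.2
eef_pos: [588.9, 57.5, 92.0]
eef_rot: [-0.129, 0.992, 0.0, -0.0]
contact_force: [-0.8, 5.5, 5.0]
finger_gap: 33.6
finger_force: 4.0
```

```bash
python3 nd.py 7; cat > blk.py <<'E'
from h import *
import sys
B=np.array([519.,317.]);a=np.radians(14.5);X=np.array([np.cos(a),np.sin(a)]);Y=np.array([-np.sin(a),np.cos(a)])
O=B-139*Y
def tops(f,zt=54):
    # clamp-frame (x,y) profile along the centre line of block top z=54: brown mask sampled
    hsv=cv2.cvtColor(f['image'],cv2.COLOR_BGR2HSV)
    ys=np.arange(-40,95,1.);out=[]
    for y in ys:
        v=[]
        for x in(-8,-4,0,4,8):
            p=proj(f,(*(O+x*X+y*Y),zt)).round().astype(int)
            if 0<=p[0]<640 and 0<=p[1]<400: h=hsv[p[1],p[0]];v.append(h[0]<22 and h[1]>90)
        out.append(np.mean(v) if v else np.nan)
    o=np.array(out);b=ys[np.nan_to_num(o)>.5];return (b.min(),b.max(),ys[~np.isnan(o)].max()) if len(b) else None
if __name__=='__main__':
    for t in sys.argv[1:]: print(t,'brown top y-range, visible-to',tops(load(t)))
E
python3 - <<'E'
from h import *
grab('wrist','w7')
E
python3 blk.py w0 w1 w5 w7 s0 s5 sc6 sc7 d0 d5 si6 si7
```

```text
scene med 255.0 darkest(deg:drop) [(350, 15), (356, 14), (2, 10), (344, 10), (8, 7), (338, 5), (14, 4)]
side med 247.0 darkest(deg:drop) [(350, 77), (344, 76), (338, 70), (356, 69), (332, 59), (2, 54), (326, 47)]
{'time_s': 13.3, 'finger_gap': 34.24746581438591, 'finger_force': 4.047793094068766, 'contact_force': array([-0.87335958,  3.92914822,  5.30700719])}
w0 brown top y-range, visible-to None
w1 brown top y-range, visible-to (np.float64(23.0), np.float64(82.0), np.float64(94.0))
w5 brown top y-range, visible-to (np.float64(9.0), np.float64(76.0), np.float64(94.0))
w7 brown top y-range, visible-to (np.float64(10.0), np.float64(75.0), np.float64(77.0))
s0 brown top y-range, visible-to (np.float64(30.0), np.float64(64.0), np.float64(94.0))
s5 brown top y-range, visible-to (np.float64(30.0), np.float64(63.0), np.float64(94.0))
sc6 brown top y-range, visible-to (np.float64(29.0), np.float64(62.0), np.float64(94.0))
sc7 brown top y-range, visible-to (np.float64(31.0), np.float64(62.0), np.float64(94.0))
d0 brown top y-range, visible-to (np.float64(12.0), np.float64(69.0), np.float64(94.0))
d5 brown top y-range, visible-to (np.float64(12.0), np.float64(69.0), np.float64(94.0))
si6 brown top y-range, visible-to (np.float64(12.0), np.float64(69.0), np.float64(94.0))
si7 brown top y-range, visible-to (np.float64(16.0), np.float64(69.0), np.float64(94.0))
```

```bash
cat > trk.py <<'E'
from blk import *
def track(ref,cur,y0,z0,half,up=8,rng=(-5,45)):
    # shift in mm along clamp y of patch at clamp (0,y0,z0) between two side pictures
    f,g=load(ref),load(cur);U=lambda im:cv2.resize(im,None,fx=up,fy=up,interpolation=cv2.INTER_CUBIC)
    A,Bm=U(f['image']),U(g['image']);P=lambda y:proj(f,(*(O+y*Y),z0))
    p=P(y0);w=int(half*up);c=((p+.5)*up-.5).round().astype(int)
    T=A[c[1]-w:c[1]+w,c[0]-w:c[0]+w];best=[]
    for s in np.arange(*rng,.25):
        q=((P(y0+s)+.5)*up-.5).round().astype(int);W=Bm[q[1]-w:q[1]+w,q[0]-w:q[0]+w]
        best.append((cv2.matchTemplate(W,T,cv2.TM_CCOEFF_NORMED)[0,0],s))
    return max(best)
E
python3 - <<'E'
from trk import *
for y0 in(-40,-25,-15,-5):
    for h in(4,6): print('jaw',y0,h,track('si6','si7',y0,50,h))
print('blk',track('si6','si7',45,45,8),track('sc6','sc7',45,45,8))
# grey profile along the jaw top line z=59 in the side pictures and wrist
for t in('si6','si7','w5','w7'):
    f=load(t);print(t,[int(f['image'][tuple(proj(f,(*(O+y*Y),59)).round().astype(int)[::-1])].mean()) for y in range(-50,30,4)])
E
```

```text
jaw -40 4 (np.float32(0.9861436), np.float64(19.0))
jaw -40 6 (np.float32(0.98599416), np.float64(19.0))
jaw -25 4 (np.float32(0.9932423), np.float64(19.0))
jaw -25 6 (np.float32(0.92901236), np.float64(19.25))
jaw -15 4 (np.float32(0.8343325), np.float64(44.25))
jaw -15 6 (np.float32(0.9040574), np.float64(19.5))
jaw -5 4 (np.float32(0.7350854), np.float64(42.25))
jaw -5 6 (np.float32(0.7850425), np.float64(19.0))
blk (np.float32(0.9638235), np.float64(0.25)) (np.float32(0.9805075), np.float64(0.5))
si6 [178, 67, 82, 63, 73, 76, 114, 131, 138, 138, 184, 189, 198, 198, 195, 152, 137, 176, 179, 184]
si7 [200, 210, 205, 209, 190, 149, 68, 86, 69, 84, 95, 113, 138, 138, 154, 155, 137, 177, 178, 185]
w5 [119, 119, 121, 120, 123, 62, 125, 120, 116, 111, 199, 198, 195, 95, 50, 29, 35, 98, 145, 143]
w7 [222, 151, 44, 116, 131, 127, 124, 123, 127, 43, 106, 131, 125, 122, 48, 42, 49, 168, 165, 164]
```

The first full squeeze moved the jaw 19 mm, to j of about 32. A second full squeeze stays short of half way.

Call:
servo_tool([
  [0, 0, 0, 0, 0, 0, 0.6],
  [0, 0, 0, 0, 0, 0, 0.8],
  [0, 0, 0, 0, 0, 0, 0.82],
  [0, 0, 0, 0, 0, 0, 0.82],
  [0, 0, 0, 0, 0, 0, 0.82],
  [0, 0, 0, 0, 0, 0, 0.68],
  [0, 0, 0, 0, 0, 0, 0.56],
  [0, 0, 0, 0, 0, 0, 0.48],
  [0, 0, 0, 0, 0, 0, 0.4],
  [0, 0, 0, 0, 0, 0, 0.4],
])

```text
time_s: 14.6
eef_pos: [589.2, 57.6, 92.4]
eef_rot: [-0.129, 0.992, 0.0, 0.0]
contact_force: [-1.0, 4.1, 6.1]
finger_gap: 34.1
finger_force: 4.2
```

```bash
python3 nd.py 8; python3 - <<'E'
from trk import *
print('jaw',track('si6','si8',-40,50,4),track('si6','si8',-25,50,4),'blk',track('si6','si8',45,45,8),track('sc6','sc8',45,45,8))
E
```

```text
scene med 255.0 darkest(deg:drop) [(350, 15), (356, 14), (2, 10), (344, 10), (8, 7), (338, 5), (14, 4)]
side med 247.0 darkest(deg:drop) [(350, 77), (344, 76), (338, 70), (356, 69), (332, 58), (2, 55), (326, 46)]
{'time_s': 14.7, 'finger_gap': 34.521453823721295, 'finger_force': 4.189839139580727, 'contact_force': array([-1.63104793,  3.414589  ,  6.11976752])}
jaw (np.float32(0.97728515), np.float64(34.0)) (np.float32(0.97711134), np.float64(35.25)) blk (np.float32(0.94482195), np.float64(0.25)) (np.float32(0.9308225), np.float64(-0.25))
```

Call:
servo_tool([
  [0, 0, 0, 0, 0, 0, 0.6],
  [0, 0, 0, 0, 0, 0, 0.8],
  [0, 0, 0, 0, 0, 0, 0.82],
  [0, 0, 0, 0, 0, 0, 0.82],
  [0, 0, 0, 0, 0, 0, 0.82],
  [0, 0, 0, 0, 0, 0, 0.72],
  [0, 0, 0, 0, 0, 0, 0.65],
  [0, 0, 0, 0, 0, 0, 0.6],
  [0, 0, 0, 0, 0, 0, 0.55],
  [0, 0, 0, 0, 0, 0, 0.55],
])

```text
time_s: 15.95
eef_pos: [589.1, 57.7, 92.6]
eef_rot: [-0.129, 0.992, 0.0, 0.0]
contact_force: [-1.8, 4.2, 5.0]
finger_gap: 46.5
finger_force: 4.2
```

```bash
python3 nd.py 9; python3 - <<'E'
from trk import *
print('jaw',track('si6','si9',-40,50,4,rng=(-5,60)),track('si6','si9',-25,50,4,rng=(-5,60)),'blk',track('si6','si9',45,45,8),track('sc6','sc9',45,45,8))
E
```

```text
scene med 255.0 darkest(deg:drop) [(350, 14), (356, 14), (2, 10), (344, 10), (8, 7), (338, 5), (14, 4)]
side med 247.0 darkest(deg:drop) [(350, 76), (344, 75), (356, 69), (338, 69), (332, 58), (2, 54), (326, 46)]
{'time_s': 16.05, 'finger_gap': 46.70848248651332, 'finger_force': 4.173969626426697, 'contact_force': array([-1.19068039,  2.83097956,  6.660948  ])}
jaw (np.float32(0.9879102), np.float64(40.5)) (np.float32(0.98483616), np.float64(41.0)) blk (np.float32(0.92822117), np.float64(0.25)) (np.float32(0.89401966), np.float64(3.25))
```

Call:
servo_tool([
  [0, 0, 0, 0, 0, 0, 0.54],
  [0, 0, 0, 0, 0, 0, 0.53],
  [0, 0, 0, 0, 0, 0, 0.52],
  [0, 0, 0, 0, 0, 0, 0.51],
  [0, 0, 0, 0, 0, 0, 0.5],
  [0, 0, 0, 0, 0, 0, 0.49],
  [0, 0, 0, 0, 0, 0, 0.48],
  [0, 0, 0, 0, 0, 0, 0.47],
  [0, 0, 0, 0, 0, 0, 0.47],
  [0, 0, 0, 0, 0, 0, 0.47],
])

```text
time_s: 17.3
eef_pos: [589.1, 57.6, 92.5]
eef_rot: [-0.129, 0.992, 0.0, 0.0]
contact_force: [-1.2, 4.1, 6.7]
finger_gap: 40.5
finger_force: 5.7
```

```bash
cat > rd.py <<'E'
import sys
from nd import *
from trk import track
t=sys.argv[1]
C=np.array([519.3,316.8,86.5])
for n in('scene','side'):
    f=grab(n,n[:2]+t);r=load(n[:2]+'6')
    th,I=prof(f,C);_,J=prof(r,C);phi=(14.5-th)%360;D=J-I
    k=np.argsort(-D)[:5];m=np.argsort(D)[:3]
    print(n,'darker',[(int(phi[i]),int(D[i])) for i in k],'lighter',[(int(phi[i]),int(D[i])) for i in m])
print('jaw',track('si6','si'+t,-40,50,4,rng=(20,65)),track('si6','si'+t,-25,50,4,rng=(20,65)),'blk',track('sc6','sc'+t,40,48,6,rng=(-2,20)),track('si6','si'+t,60,45,5,rng=(-2,20)))
print({k:observe()[k] for k in('time_s','finger_gap','finger_force')})
E
python3 rd.py 10
```

```text
scene darker [(80, 2), (74, 2), (86, 1), (68, 1), (92, 0)] lighter [(356, -7), (350, -7), (2, -6)]
side darker [(68, 29), (74, 28), (62, 28), (56, 26), (50, 25)] lighter [(338, -58), (332, -53), (344, -53)]
jaw (np.float32(0.98695403), np.float64(43.75)) (np.float32(0.98563427), np.float64(44.25)) blk (np.float32(0.61660284), np.float64(3.75)) (np.float32(0.9514648), np.float64(16.5))
{'time_s': 17.4, 'finger_gap': 40.29621499989755, 'finger_force': 5.679221637547016}
```

The needle has started and stands at about 70–78°. Squeezing further in a small step.

Call:
servo_tool([
  [0, 0, 0, 0, 0, 0, 0.465],
  [0, 0, 0, 0, 0, 0, 0.46],
  [0, 0, 0, 0, 0, 0, 0.455],
  [0, 0, 0, 0, 0, 0, 0.45],
  [0, 0, 0, 0, 0, 0, 0.445],
  [0, 0, 0, 0, 0, 0, 0.44],
  [0, 0, 0, 0, 0, 0, 0.435],
  [0, 0, 0, 0, 0, 0, 0.43],
  [0, 0, 0, 0, 0, 0, 0.43],
  [0, 0, 0, 0, 0, 0, 0.43],
])

```text
time_s: 18.65
eef_pos: [589.1, 57.6, 92.8]
eef_rot: [-0.129, 0.992, 0.0, 0.0]
contact_force: [-1.9, 4.5, 9.1]
finger_gap: 36.8
finger_force: 7.1
```

```bash
python3 rd.py 11
```

```text
scene darker [(116, 3), (122, 3), (110, 2), (128, 2), (104, 1)] lighter [(356, -8), (350, -7), (2, -6)]
side darker [(128, 3), (134, 2), (122, 1), (140, 1), (116, 0)] lighter [(338, -61), (344, -57), (332, -54)]
jaw (np.float32(0.9731333), np.float64(44.75)) (np.float32(0.9823382), np.float64(46.5)) blk (np.float32(0.6198789), np.float64(6.0)) (np.float32(0.960274), np.float64(19.75))
{'time_s': 18.75, 'finger_gap': 36.62863580379409, 'finger_force': 7.0828827470541}
```

Call:
servo_tool([
  [0, 0, 0, 0, 0, 0, 0.425],
  [0, 0, 0, 0, 0, 0, 0.42],
  [0, 0, 0, 0, 0, 0, 0.415],
  [0, 0, 0, 0, 0, 0, 0.41],
  [0, 0, 0, 0, 0, 0, 0.405],
  [0, 0, 0, 0, 0, 0, 0.4],
  [0, 0, 0, 0, 0, 0, 0.4],
  [0, 0, 0, 0, 0, 0, 0.4],
  [0, 0, 0, 0, 0, 0, 0.4],
  [0, 0, 0, 0, 0, 0, 0.4],
])

```text
time_s: 20.0
eef_pos: [589.2, 57.7, 93.1]
eef_rot: [-0.129, 0.992, 0.0, 0.0]
contact_force: [-1.8, 4.7, 10.8]
finger_gap: 34.4
finger_force: 8.1
```

```bash
python3 rd.py 12
```

```text
scene darker [(152, 1), (158, 1), (146, 0), (164, 0), (140, 0)] lighter [(356, -8), (350, -7), (2, -6)]
side darker [(158, 26), (164, 26), (170, 21), (152, 18), (176, 15)] lighter [(338, -61), (344, -58), (332, -55)]
jaw (np.float32(0.9756691), np.float64(47.0)) (np.float32(0.9843943), np.float64(47.5)) blk (np.float32(0.5995563), np.float64(6.0)) (np.float32(0.96244377), np.float64(19.75))
{'time_s': 20.1, 'finger_gap': 34.745879593695236, 'finger_force': 8.062271028757095}
```

```bash
cat > hub.py <<'E'
from nd import *
def hubc(f):
    g=255-cv2.cvtColor(f['image'],cv2.COLOR_BGR2GRAY).astype(float);c=proj(f,(519.3,316.8,86.5)).round().astype(int)
    Y,X=np.mgrid[c[1]-3:c[1]+4,c[0]-4:c[0]+5];w=np.clip(g[Y,X]-g[Y,X].max()*.5,0,None)
    return np.array([(X*w).sum()/w.sum(),(Y*w).sum()/w.sum()]),g[Y,X].astype(int)
if __name__=='__main__':
  for n in('si','sc'):
    hs=[]
    for t in('6','10','11','12'):
        f=load(n+t);h,G=hubc(f);hs.append(h)
    h=np.mean(hs[1:],0);print(n,'hub px',np.round(hs,1).tolist(),'vs',proj(f,(519.3,316.8,86.5)).round(1));print(G)
    C=plane(f,h,86.5)
    for t in('6','10','11','12'): show(n+t,load(n+t),C)
E
python3 hub.py
```

```text
si hub px [[258.2, 191.1], [258.1, 191.2], [258.1, 191.2], [258.1, 191.2]] vs [257.1 192.3]
[[ 96  92  97  89  87  88  90  93  93]
 [ 28   9  25  23   9  23  27  88 115]
 [  5   0   2   6   1   6  11  68  20]
 [  3   0   8 120  21   8  12   5   0]
 [  0   0  23  56   2   0   0   0   1]
 [  1   4  42  12   2   2  16  30  83]
 [ 51  56  42  56  88  93  93  89  94]]
si6 med 231.0 darkest(deg:drop) [(356, 83), (350, 82), (2, 81), (344, 79), (338, 75), (8, 75), (332, 70)]
si10 med 226.0 darkest(deg:drop) [(2, 68), (356, 67), (8, 63), (350, 61), (344, 53), (14, 52), (338, 43)]
si11 med 234.0 darkest(deg:drop) [(2, 76), (356, 75), (8, 71), (350, 70), (344, 61), (14, 60), (338, 51)]
si12 med 233.0 darkest(deg:drop) [(2, 74), (356, 74), (8, 70), (350, 69), (344, 60), (14, 59), (338, 50)]
sc hub px [[324.6, 248.6], [325.0, 248.6], [325.0, 248.5], [325.0, 248.7]] vs [324.2 248.4]
[[ 3  0  0  0  0  0  0  0  0]
 [ 1  0  0  0  0  0  0  0  0]
 [ 1  0  0  0  1  2  1  0  0]
 [ 3  0  0  0  6 22  9  2  1]
 [ 1  0  0  0  9 30  8  1  0]
 [ 0  0  0  0  1  4  1  0  0]
 [ 0  0  0  0  0  0  0  0  0]]
sc6 med 255.0 darkest(deg:drop) [(356, 9), (350, 9), (2, 6), (344, 5), (8, 4), (14, 2), (338, 2)]
sc10 med 255.0 darkest(deg:drop) [(350, 3), (356, 3), (68, 2), (74, 2), (344, 2), (62, 2), (2, 1)]
sc11 med 255.0 darkest(deg:drop) [(110, 3), (104, 3), (116, 3), (350, 3), (356, 2), (98, 2), (122, 1)]
sc12 med 255.0 darkest(deg:drop) [(350, 2), (356, 2), (344, 1), (152, 1), (2, 1), (146, 1), (158, 1)]
```

Call:
servo_tool([
  [0, 0, 0, 0, 0, 0, 0.398],
  [0, 0, 0, 0, 0, 0, 0.396],
  [0, 0, 0, 0, 0, 0, 0.394],
  [0, 0, 0, 0, 0, 0, 0.392],
  [0, 0, 0, 0, 0, 0, 0.39],
  [0, 0, 0, 0, 0, 0, 0.388],
  [0, 0, 0, 0, 0, 0, 0.386],
  [0, 0, 0, 0, 0, 0, 0.386],
  [0, 0, 0, 0, 0, 0, 0.386],
  [0, 0, 0, 0, 0, 0, 0.386],
])

```text
time_s: 21.35
eef_pos: [589.2, 57.7, 93.3]
eef_rot: [-0.129, 0.992, 0.0, 0.001]
contact_force: [-3.0, 4.5, 12.3]
finger_gap: 33.4
finger_force: 17.5
```

```bash
python3 rd.py 13; python3 - <<'E'
from nd import *
for n,h in(('si',(256.,192.3)),('sc',(325.,248.5))):
    r=load(n+'6');C=plane(r,h,86.5);th,J=prof(r,C);phi=(14.5-th)%360
    print(n,'ref mark',[(int(phi[i]),int(np.median(J)-J[i])) for i in np.argsort(J)[:4]])
    for t in('10','11','12','13'):
        _,I=prof(load(n+t),C);D=np.where((phi>40)&(phi<320),J-I,0);k=np.argsort(-D)[:5];w=D[k]/D[k].sum();print(t,round((phi[k]*w).sum(),1),D[k].astype(int))
E
```

```text
scene darker [(158, 1), (152, 0), (164, 0), (146, 0), (170, 0)] lighter [(356, -8), (350, -7), (2, -6)]
side darker [(164, 31), (170, 31), (176, 28), (158, 27), (182, 23)] lighter [(338, -61), (344, -57), (332, -54)]
jaw (np.float32(0.97184664), np.float64(47.0)) (np.float32(0.9781145), np.float64(47.5)) blk (np.float32(0.59851635), np.float64(6.0)) (np.float32(0.96284854), np.float64(19.75))
{'time_s': 21.45, 'finger_gap': 33.54136980522008, 'finger_force': 17.54955679178238}
si ref mark [(2, 64), (356, 63), (8, 60), (350, 57)]
10 55.1 [40 37 34 30 24]
11 131.1 [2 1 1 0 0]
12 145.4 [29 27 21 18 11]
13 146.7 [34 30 29 22 20]
sc ref mark [(350, 9), (356, 9), (344, 6), (2, 6)]
10 68.6 [2 2 1 1 0]
11 110.8 [4 3 3 2 2]
12 152.6 [1 1 1 1 1]
13 153.1 [0 0 0 0 0]
```

```bash
python3 - <<'E'
from blk import *
for n in('si','sc'):
    f=load(n+'13');g=lambda t:load(n+t)['image'].astype(int).min(2)
    A=g('13');c=proj(f,(519.3,316.8,86.5)).round().astype(int);x0,y0=c[0]-11,c[1]-8
    print(n,'cols from',x0,'rows from',y0);print((255-A[y0:y0+17,x0:x0+23]))
    for z in(84,86.5):
        h=proj(f,(519.3,316.8,z));print('z',z,'hub',h.round(1),{p:(proj(f,np.r_[B+[.3,-.2]+14*(np.cos(np.radians(p))*X-np.sin(np.radians(p))*Y),z])-h).round(1).tolist() for p in(0,140,160,180,200)})
E
```

```text
si cols from 246 rows from 184
[[ 36  42  54  60  64  67  68  65  66  69  77  89 104 118 124 123 114  98
   83  70  56  42  30]
 [ 38  41  52  65  73  77  77  77  75  73  73  83  98 114 124 121 108  94
   81  67  57  47  36]
 [ 54  43  51  66  80  91  93  92  94  92  84  79  83  93 106 112 105  90
   75  64  57  49  43]
 [ 70  62  61  65  73  82  57  71  77  62  54  60  59  45  46  58  97  83
   68  62  60  56  53]
 [ 84  82  84  77  39  41  30  53  63  38  32  53  61  37  28  41  96  29
   58  64  57  56  55]
 [120 110  66  60  30  35  87  99  96 100  92  92  91  93  97  96  88   9
   23  57  58  55  53]
 [174 162  14  28  95 110 111  30  11  28  25  11  26  31  91 119 108  37
   13  42  61  62  60]
 [120 150   2  48 116  17  11   7   0   2   7   1   7  15  73  25  17  25
   37  57  64  75  77]
 [ 73  94   6  34  39   0   0   4   0  15 126  24  11  15   6   0   1  11
   89  92  65  74  82]
 [ 73  92  52  29   4   0   0   0   1  58  63   2   0   0   0   1  25 102
  111  97  60  62  63]
 [ 70 113 110  76  19   3   1   3  18  41  12   2   2  17  32  87 109 121
  108  88  50  45  43]
 [
[... 2011 characters left out ...]
  44  19   6   1   0   0   0   0   0   0   0   0   0   0   0   0
    1   5  17  37  69]
 [ 73  70  65  47  23  10   3   1   1   0   0   0   0   0   0   1   1   3
    9  26  57  78  94]
 [ 67  64  67  64  59  42  22  13   8   6   6   4   3   3   5   8  16  28
   45  68  91  96 101]
 [ 60  53  62  70  77  71  59  47  39  32  31  30  24  21  26  43  63  79
   85  92 100 101 112]
 [ 51  49  61  67  79  84  77  73  73  69  68  66  53  44  56  70  95  95
  100 101 108 110 124]]
z 84 hub [324.2 249.3] {0: [-5.9, -1.1], 140: [5.7, -1.6], 160: [6.2, -0.3], 180: [6.0, 1.1], 200: [5.0, 2.4]}
z 86.5 hub [324.2 248.4] {0: [-5.9, -1.1], 140: [5.7, -1.6], 160: [6.2, -0.3], 180: [6.0, 1.1], 200: [5.0, 2.4]}
```

At the stop the needle stands at about 155°, a little short. I'll release, which catches a new tooth, and squeeze again in small steps.

Call:
servo_tool([
  [0, 0, 0, 0, 0, 0, 0.5],
  [0, 0, 0, 0, 0, 0, 0.65],
  [0, 0, 0, 0, 0, 0, 0.82],
  [0, 0, 0, 0, 0, 0, 0.82],
  [0, 0, 0, 0, 0, 0, 0.82],
  [0, 0, 0, 0, 0, 0, 0.82],
  [0, 0, 0, 0, 0, 0, 0.77],
  [0, 0, 0, 0, 0, 0, 0.74],
  [0, 0, 0, 0, 0, 0, 0.71],
  [0, 0, 0, 0, 0, 0, 0.71],
])

```text
time_s: 22.7
eef_pos: [588.8, 57.5, 92.4]
eef_rot: [-0.129, 0.992, 0.0, 0.0]
contact_force: [-1.7, 3.3, 5.3]
finger_gap: 60.5
finger_force: 4.0
```

```bash
cat > rel.py <<'E'
import sys
from blk import *
from nd import prof
t=sys.argv[1]
from rig import observe
# needle angle: darkness along rays from the hub, several frames averaged; the mark (0) masked out
for n,nm,h in(('si','side',(256.15,192.3)),('sc','scene',(325.,248.5))):
    F=[grab(nm,n+t+'_%d'%i) for i in range(3)];f=dict(F[0]);f['image']=np.mean([x['image'] for x in F],0).astype(np.float32)
    g=255-f['image'].min(2);C=plane(f,h,86.5);r=load(n+'6')
    if n=='si':g=np.clip(g-(255-load('si11')['image'].min(2).astype(np.float32)),-50,255)
    out=[]
    for p in range(20,345,5):
        d=np.cos(np.radians(p))*X-np.sin(np.radians(p))*Y
        out.append((np.mean([cv2.getRectSubPix(g.astype(np.float32),(1,1),tuple(map(float,proj(f,C+np.r_[q*d,0]))))[0,0] for q in np.arange(5,13,.5)]),p))
    print(nm,[(p,round(float(v),1)) for v,p in sorted(out)[::-1][:8]])
o=observe();print(o['time_s'],o['finger_gap'],o['finger_force'])
E
python3 rel.py 14
```

```text
side [(110, 21.0), (105, 19.7), (115, 19.3), (100, 16.6), (120, 14.4), (95, 12.8), (90, 9.5), (125, 9.0)]
scene [(95, 5.4), (90, 5.1), (100, 4.7), (85, 4.4), (80, 3.9), (105, 3.6), (75, 3.5), (70, 3.0)]
23.0 61.02319690280494 3.9625830575823784
```

Call:
servo_tool([
  [0, 0, 0, 0, 0, 0, 0.705],
  [0, 0, 0, 0, 0, 0, 0.7],
  [0, 0, 0, 0, 0, 0, 0.695],
  [0, 0, 0, 0, 0, 0, 0.69],
  [0, 0, 0, 0, 0, 0, 0.685],
  [0, 0, 0, 0, 0, 0, 0.68],
  [0, 0, 0, 0, 0, 0, 0.675],
  [0, 0, 0, 0, 0, 0, 0.67],
  [0, 0, 0, 0, 0, 0, 0.67],
  [0, 0, 0, 0, 0, 0, 0.67],
])

```text
time_s: 24.25
eef_pos: [589.0, 57.6, 93.1]
eef_rot: [-0.129, 0.992, 0.0, 0.0]
contact_force: [-3.0, 3.6, 10.1]
finger_gap: 57.4
finger_force: 8.0
```

```bash
python3 rel.py 15
```

```text
side [(135, 22.1), (130, 21.5), (140, 16.1), (125, 13.3), (145, 10.2), (150, 5.7), (120, 4.9), (155, 3.0)]
scene [(125, 5.3), (120, 5.2), (130, 5.0), (115, 4.7), (135, 4.3), (110, 4.1), (105, 3.6), (140, 3.5)]
24.55 57.423429328857665 8.010775074362755
```

Call:
servo_tool([
  [0, 0, 0, 0, 0, 0, 0.666],
  [0, 0, 0, 0, 0, 0, 0.662],
  [0, 0, 0, 0, 0, 0, 0.658],
  [0, 0, 0, 0, 0, 0, 0.654],
  [0, 0, 0, 0, 0, 0, 0.65],
  [0, 0, 0, 0, 0, 0, 0.646],
  [0, 0, 0, 0, 0, 0, 0.643],
  [0, 0, 0, 0, 0, 0, 0.643],
  [0, 0, 0, 0, 0, 0, 0.643],
  [0, 0, 0, 0, 0, 0, 0.643],
])

```text
time_s: 25.8
eef_pos: [589.1, 57.6, 93.6]
eef_rot: [-0.129, 0.992, 0.0, 0.001]
contact_force: [-2.8, 4.1, 12.0]
finger_gap: 54.7
finger_force: 9.1
```

```bash
python3 rel.py 16; python3 - <<'E'
from h import *
for n,c in(('si',(256,192)),('sc',(325,248))):
    for t in('15','16'):
        A=255-np.mean([load(f'{n}{t}_{i}')['image'].min(2).astype(float) for i in range(3)],0);print(n,t);print(A[c[1]-3:c[1]+5,c[0]-7:c[0]+10].round().astype(int))
E
```

```text
side [(150, 40.7), (155, 39.3), (145, 37.2), (160, 35.1), (140, 30.1), (165, 29.5), (170, 23.7), (135, 23.1)]
scene [(155, 2.5), (160, 2.4), (150, 2.4), (165, 2.3), (170, 2.2), (145, 2.1), (175, 2.1), (255, 2.0)]
26.1 55.593342720702445 9.090951383113861
si 15
[[ 60  30  35  86  99  95 100  91  90  91  93  96  95  89   9  23  56]
 [ 28  94 109 110  29  11  28  25  11  25  30  91 118 108  37  13  42]
 [ 48 115  17  11   6   0   2   7   1   8  15  73  25  17  25  37  56]
 [ 34  39   0   0   4   0   7 109  24  11  15   6   0   1  11  89  92]
 [ 29   4   0   0   0   0   2  63   2   0   0   0   1  25 103 111  97]
 [ 76  19   3   1   1   1   1  24   3   2  17  32  87 108 121 109  88]
 [ 92  99 100  97  55  60  45  59  91  96  97  92  97 117 123 114  61]
 [100 106 107  98  67  95  57  91 108  98 104  85 104 129 128 128  92]]
si 16
[[ 60  30  34  86  99  95 100  92  90  92  94  96  96  88   9  23  56]
 [ 28  94 109 111  30  11  28  25  11  26  31  91 118 108  37  14  42]
 [ 48 115  16  11   6   0   2   7   1   7  15  73  25  17  26  36  56]
 [ 34  39   0   0   4   0  16 125  25  11  15   6  
[... 482 characters left out ...]
7  1  0  1 10 41 28  8  2  1  0  0  0  1  2]
 [ 4  3  2  1  0  1 14 44 16  2  0  0  0  0  0  0  1]
 [ 0  0  0  0  0  0  3  7  1  0  0  0  0  0  0  1  2]
 [ 0  0  0  0  0  0  0  0  0  0  0  0  0  0  1  3  9]
 [ 1  0  0  0  0  0  0  0  0  0  0  0  0  1  5 16 36]]
sc 16
[[25 18  5  1  0  0  0  0  0  0  0  0  1  8 17 16  9]
 [ 9  5  1  0  0  0  0  0  0  0  0  0  0  2  4  7  9]
 [17  7  2  0  0  0  1  3  1  1  0  0  1  2  2  3  6]
 [24 15  7  1  0  1  9 30 13  4  3  2  2  3  2  2  3]
 [ 4  3  2  1  0  1 14 41 15  4  3  1  2  3  2  1  2]
 [ 0  0  0  0  0  0  3  7  2  1  0  0  0  1  2  1  2]
 [ 0  0  0  0  0  0  0  0  0  0  0  0  0  1  2  3  9]
 [ 1  0  0  0  0  0  0  0  0  0  0  0  0  1  5 16 37]]
```

Call:
servo_tool([
  [0, 0, 0, 0, 0, 0, 0.641],
  [0, 0, 0, 0, 0, 0, 0.639],
  [0, 0, 0, 0, 0, 0, 0.637],
  [0, 0, 0, 0, 0, 0, 0.635],
  [0, 0, 0, 0, 0, 0, 0.633],
  [0, 0, 0, 0, 0, 0, 0.631],
  [0, 0, 0, 0, 0, 0, 0.629],
  [0, 0, 0, 0, 0, 0, 0.629],
  [0, 0, 0, 0, 0, 0, 0.629],
  [0, 0, 0, 0, 0, 0, 0.629],
])

```text
time_s: 27.35
eef_pos: [589.1, 57.7, 93.9]
eef_rot: [-0.129, 0.992, 0.0, 0.001]
contact_force: [-3.4, 3.9, 14.3]
finger_gap: 53.9
finger_force: 9.7
```

```bash
python3 rel.py 17; python3 - <<'E'
from h import *
def av(n,t): return 255-np.mean([load(f'{n}{t}_{i}')['image'].min(2).astype(float) for i in range(3)],0)
for n,c in(('si',(256,192)),('sc',(325,248))):
    A=av(n,'17');print(n);print(A[c[1]-2:c[1]+5,c[0]-7:c[0]+10].round().astype(int))
# scene: needle row centroid per column, right of the hub, background = frame 14 (needle elsewhere)
for t in('16','17'):
    D=np.clip(av('sc',t)-av('sc','14'),0,None);print(t,[(x,round(float((np.arange(244,254)*D[244:254,x]).sum()/D[244:254,x].sum()),2),round(float(D[244:254,x].sum()),1)) for x in range(327,335)])
E
```

```text
side [(185, 11.3), (180, 11.3), (190, 10.3), (175, 9.6), (195, 8.7), (280, 8.4), (285, 8.3), (275, 8.1)]
scene [(180, 4.9), (175, 4.8), (185, 4.5), (170, 4.1), (190, 4.0), (165, 3.4), (195, 3.3), (160, 2.7)]
27.65 53.6754975353989 9.746805801987648
si
[[ 28  94 110 111  30  10  28  25  11  25  31  91 119 108  37  13  41]
 [ 48 115  16  11   6   0   3   8   1   7  15  73  25  17  26  38  57]
 [ 33  39   0   0  16   1  33 140  24  11  15   6   0   1  11  89  92]
 [ 29   4   0   0   8   5   9  41   2   0   0   0   1  25 102 110  97]
 [ 76  19   3  22  40   1   1   5   2   2  17  33  86 108 121 108  89]
 [ 92  98  99  98  55  60  45  60  92  96  97  92  97 118 124 114  61]
 [100 106 106  98  67  96  57  91 108  97 104  85 104 130 127 128  93]]
sc
[[ 9  5  1  0  0  0  0  0  0  0  0  0  0  1  3  6  9]
 [17  7  2  0  0  0  2  3  1  0  0  0  0  0  0  1  5]
 [24 16  6  1  0  1 10 31 16  4  2  1  1  0  0  1  2]
 [ 4  3  2  1  0  1 14 48 26  9  5  4  5  3  2  1  1]
 [ 0  0  0  0  0  0  3  8  4  1  1  2  4  6  4  2  2]
 [ 0  0  0  0  0  0  0  0  0  0  0  0  1  2  3  4 10]
 [ 1  0  0  0  0  0  0  0  0  0  0  0  0  2  6 18 35]]
16 [(327, 248.67, 9.0), (328, 248.72, 6.0), (329, 248.33, 3.0), (330, 248.14, 4.7), (331, 248.03, 12.0), (332, 248.54, 11.7), (333, 247.94, 6.0), (334, 248.69, 4.3)]
17 [(327, 248.79, 14.0), (328, 249.04, 8.3), (329, 249.14, 7.0), (330, 249.48, 11.0), (331, 249.59, 13.7), (332, 250.1, 10.3), (333, 250.16, 6.3), (334, 248.4, 1.7)]
```

Both views put the needle at 180°: scene tip (331,249.6) from hub (325,248.5), side tip (252.6,194) from hub (256.1,192.3). The levers are still held, so I'm handing in.

```bash
python3 -c "
from rig import close_job
print(close_job())"
```

```text
the job is handed in; nothing more can be done
None
```

I set the bezel's zero mark under the needle to within about 2°, then pumped the levers until the needle read half way (about 180°); its highest reading was that final 180°. I handed in at about 28 s with the levers still held squeezed.

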